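# Trace the seam, then index the portion mould to its third stop and hold

## Task

Slowly and steadily, at about 4 cm a second, guide the upright stylus along the slot of the guide bar on the indexing stand, seated and upright all the way, from the end near the robot to the far end, and leave it standing there. Then turn the wing knob clockwise, counting the clicks, to its third stop, so that the next seam of the round mould lies under the slot, never running on towards the fourth. Finish while still gripping the knob there, without letting go, and leave the things lying round the stand where they are.

Things in the scene. Friction and masses are not known exactly. Their poses are not given: they have to be found in the camera images.
- indexer: Indexing stand, fixed: base plate 220 (x) by 320 (y), 18 mm high; origin under its centre, -x edge nearest the robot. At x 0, y +65 mm a turntable with a round grey mould (168 mm across, top at z 38 mm); above it along x a steel guide bar 206 by 43 mm, z 52 to 66 mm, with a straight slot 11 mm wide. At x -10, y -105 mm a round index head (68 mm across, top z 48 mm) carries the wing knob.
- slot_near (a point): Point on the top of the guide bar, on the slot's middle line, near the end of the slot that is nearest the robot. Axes as the stand's.
- slot_far (a point): Point on the top of the guide bar, on the slot's middle line, at the far end of the slot, 130 mm along the stand's +x from slot_near: where the stylus is to stop. The slot lets the stylus go about 3 mm beyond it. Axes as the stand's.
- stylus: Loose stylus, about 130 g, upright in the slot near its near end; stands by itself when let go. Origin on its axis at the underside of its steel collar (32 mm across, 6 mm thick), which rests on the guide bar; z upward. Below, an 8 mm shank with a point reaches 22 mm down through the slot; above, a round wooden handle 20 mm thick from 10 to 60 mm over the origin, top at 70 mm.
- knob_grip (a point): Point on the vertical axis of the black wing knob at gripping height, 76 mm above the table. The wing is a bar 50 mm long, 14 mm thick, its top at 87 mm, on a round skirt 52 mm across with its top at 54 mm. The point turns with the knob: x runs along the wing (the stand's x at the start); the -x end is the nose with the white line.
- knob (a joint): Angle of the wing knob, rad, growing clockwise from above. 0 at the start, white line along the stand's -x (towards the robot). It clicks into a stop every 20 degrees: first 0.349, second 0.698, third 1.047, fourth 1.396 rad. Detent torque peaks at about 0.12 N m and pulls it to the nearest stop. The mould turns with it 1:1; its three seams are 60 degrees apart.
- bark_a: Bystander: lump of dark chocolate bark about 50 mm wide, 12 mm high, beside the stand, origin under its centre.
- bark_b: Bystander: lump of lighter chocolate bark about 48 mm wide, 12 mm high, beside the stand, origin under its centre.
- cup: Bystander: small empty metal sample cup, 66 mm across, 33 mm high, behind the stand, origin under its centre.
- thermometer: Bystander: dial probe thermometer, 158 mm long, lying behind the stand, origin under its middle.
- marker: Bystander: black and white marker pen, 127 mm long, lying to the right of the stand, origin under its middle.
Things that resemble listed ones, but are neither listed nor needed, are in the scene too. What is shaped like the stylus but orange or turquoise is not meant.

How it is judged:
By the outcome, as a careful person would: the job done as asked, in the order asked, and still so for the second after the job is handed in, while the arm keeps its last pose, push and grip.
It also fails if it takes over 48 s, if anything falls off the work surface, if the arm or the gripper's body presses on something with over 40 N, if the wrist force passes 120 N, or if a joint passes its speed limit or range.

## Robot

A 6-joint arm with a two-finger parallel gripper is mounted at the origin on a cart in front of the work surface, level with it; the furniture and walls round the work are solid. World frame = base frame: x ahead of the robot, y to its left, z up, the work surface at z = 0. Lengths are in m, angles in rad, forces in N, time in s.
With the tool pointing down it reaches from about 0.4 to 0.925 m from the base axis. Payload 12.5 kg.
Tool frame: the origin (TCP) lies on the centre line of the jaws, within the pads' length; the fingertips stand 22 mm ahead of it and the grasp point (between the pads) lies 3 mm ahead of it (ctrl.tips_ahead is the distance from the TCP to the fingertips, in m); z points along the fingers, y is the direction in which the jaws open and shut (so a half turn about z gives the same grasp; the last joint's range is limited). The gripper opens to 95 mm and grips with 3 to 60 N. Pads are 20 mm wide; open, the fingers measure 119 mm over their backs; the gripper's body (75 mm by 180 mm) begins 59 mm behind the grasp point.
Start: joints at [1.181, 0.491, 1.559, -0, 1.092, -0.106], TCP at [0.175, 0.6, 0.237] pointing down, gripper open.
Joint ranges: [-3.1, 3.1], [-0.84, 2.19], [0.05, 2.79], [-1.13, 4.28], [0.06, 2.93], [-2.69, 2.69]. Speed limits (rad/s): [2.22, 2.22, 2.79, 3.14, 3.14, 3.14].

## Interface

Orientations are given as a 3x3 rotation matrix whose columns are the frame's x, y, z axes.
In Python, from bench import telemetry, optics, ctrl gives the robot as it stands.
- The arm moves only by the shell command python3 -m pendant 'ROWS' [FORCE]. ROWS is JSON, a list of rows, each an object with "travel": the shift along the world's x, y, z in m, a list of three; "delta_rot": the turn, a rotation vector about the world's x, y, z in rad, a list of three; "claw": the closure in counts, from 0 (fully open) to 255 (shut). In form: [{"travel": [tx, ty, tz], "delta_rot": [ax, ay, az], "claw": claw}, ...]. A call has exactly 8 rows; each row shifts and turns the commanded pose from where the row before left it; what a row does not reach is not made up. A row lasts 1/12 s, in which the tool goes at most 41.7 mm and 7.16 degrees, less where a joint would pass 70% of its speed; a pose out of reach is approached as far as the arm can. A call is refused whole if a number of a shift passes 0.0417 or a number of a turn 0.125, either way. A call with a gripper value outside its range is refused whole. The fingers move at their own pace and stop on an object; FORCE is the grip in N (left out, the last holds). Time passes only in rows, so rows that do not move let the fingers close, or fill a call up. It gives the time, the measured TCP pose, the force and the opening at its end, in the units of the state.
- telemetry.observe(): the state, without advancing time (a new reading comes with each control period).
- optics.camera(name): name is "side" or "top"; returns a dict with "image" (420x560x3 uint8, red, green, blue), "depth" (420x560 float32, m along the optical axis (not along the pixel's ray), 0 where there is no reading), "K" (3x3 intrinsics, pixels), "R" (3x3) and "t" (3): a world point X has camera coordinates R X + t. Camera axes: x right, y down, z forward; pixel columns grow to the right and rows downward; lengths in m; the calibration is good to about 2 mm. A picture is of the moment at which its call begins.
- ctrl.finish_job(): hands the job in, once; it reports no verdict.
The state is a dict: "clock": time; "joint_positions": joint angles; "joint_vel": joint speeds; "tau": joint torques, N m; "eef_pos": TCP position; "tcp_rot": TCP orientation; "ft_force": force on the tool from outside, world axes, zero at the start; "torque": the same for the moment, N m; "finger_gap": opening from 0.0 (shut) to 1.0 (fully open).
Only numpy, scipy, OpenCV 4.12 (cv2) and the standard library are available. Lean on these libraries where they do the work, as an engineer would, in place of code of your own. Each camera call takes 0.05 s, during which the arm holds its last target.

## Working session

There is one attempt and no reset: what is moved stays moved. The work goes in short steps, Python scripts to look and compute and a shell command to move; the robot and the scene stay as the last step left them, time stands still between calls to the robot, and variables do not carry over. Pictures are saved under pics/ and viewed, and the job is handed in when it is done.

```bash
mkdir -p pics; ls; python3 - <<'E'
from bench import telemetry, optics, ctrl
import cv2, numpy as np
s=telemetry.observe()
print({k:np.round(v,3).tolist() for k,v in s.items()}, ctrl.tips_ahead)
for n in("side","top"):
    c=optics.camera(n)
    cv2.imwrite(f"pics/{n}0.png",c["image"][:,:,::-1]); np.savez(f"{n}0.npz",**c)
    print(n,c["K"].round(1).tolist(),c["R"].round(3).tolist(),c["t"].round(3).tolist())
E
```

```text
pics
{'clock': 0.0, 'joint_positions': [1.181, 0.492, 1.559, 0.0, 1.092, -0.106], 'joint_vel': [-0.001, 0.001, -0.0, -0.002, -0.0, -0.0], 'tau': [-0.0, -61.265, -25.817, 0.069, 0.048, -0.0], 'eef_pos': [0.175, 0.6, 0.236], 'tcp_rot': [[-0.96, 0.28, -0.0], [0.28, 0.96, -0.001], [0.0, -0.001, -1.0]], 'ft_force': [0.593, 0.073, -0.341], 'torque': [-0.019, 0.01, 0.01], 'finger_gap': 0.996} 0.022
side [[437.8, 0.0, 285.2], [0.0, 437.8, 217.9], [0.0, 0.0, 1.0]] [[-0.987, -0.16, -0.011], [-0.063, 0.454, -0.889], [0.147, -0.877, -0.458]] [0.498, 0.113, 0.872]
top [[546.0, 0.0, 278.3], [0.0, 546.0, 210.9], [0.0, 0.0, 1.0]] [[0.001, -1.0, 0.024], [-0.998, -0.002, -0.056], [0.056, -0.024, -0.998]] [-0.066, 0.53, 1.175]
```

View pics/side0.png

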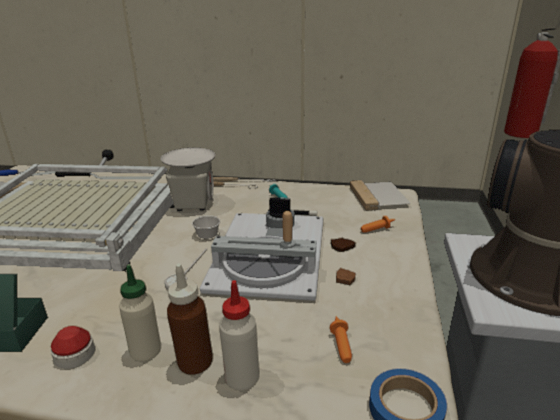

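View pics/top0.png

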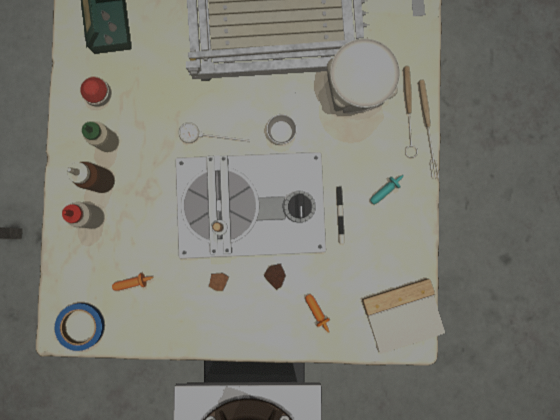

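The top view shows the stand's plate at about (177..325, 153..257), the stylus at (217,227) and the knob at (300,207). I'll enlarge it to read these more closely.

```bash
python3 - <<'E'
import cv2
a=cv2.imread("pics/top0.png")[145:265,170:350]; cv2.imwrite("pics/top0c.png",cv2.resize(a,(792,528),interpolation=cv2.INTER_CUBIC))
a=cv2.imread("pics/side0.png")[175:305,195:335]; cv2.imwrite("pics/side0c.png",cv2.resize(a,(630,585),interpolation=cv2.INTER_CUBIC))
E
```

```text
(no output)
```

View pics/top0c.png

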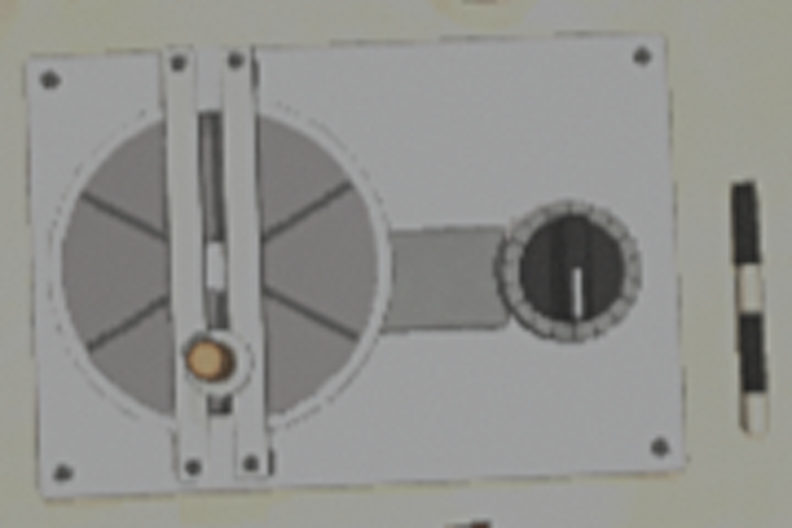

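View pics/side0c.png

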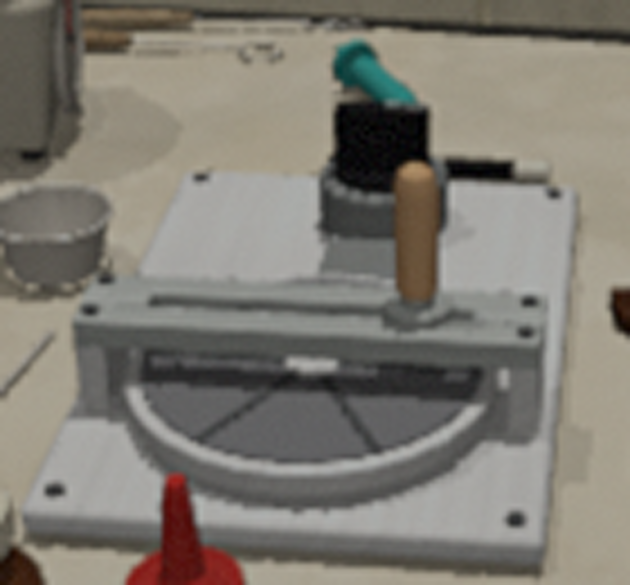

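The top crop shows plate corners at about (27,58), (665,33), (686,468) and (42,497), the stylus top at (208,360) and the knob axis near (571,268). The white line points towards the robot.

```bash
cat > h.py <<'E'
import numpy as np
def ray(c,u,v,z):
    K,R,t=c["K"],c["R"],c["t"]; C=-R.T@t; d=R.T@np.linalg.inv(K)@np.array([u,v,1.]); return C+d*(z-C[2])/d[2]
def proj(c,X):
    p=c["K"]@(c["R"]@np.asarray(X,float)+c["t"]); return p[:2]/p[2]
E
python3 - <<'E'
from h import *; from scipy.optimize import least_squares
c=np.load("top0.npz"); s=np.load("side0.npz")
T=lambda u,v:(170+(u+.5)/4.4-.5,145+(v+.5)/4.4-.5)
S=lambda u,v:(195+(u+.5)/4.5-.5,175+(v+.5)/4.5-.5)
co=[(27,58,.11,.16),(665,33,.11,-.16),(686,468,-.11,-.16),(42,497,-.11,.16)]
P=np.array([ray(c,*T(a,b),.018)[:2] for a,b,_,_ in co]); L=np.array([[x,y] for *_,x,y in co])
f=lambda p:(L@np.array([[np.cos(p[2]),np.sin(p[2])],[-np.sin(p[2]),np.cos(p[2])]])+p[:2]-P).ravel()
r=least_squares(f,[.5,0,0]);print("pose",r.x,"res mm",(r.fun*1e3).round(1))
x,y,a=r.x; R=np.array([[np.cos(a),-np.sin(a)],[np.sin(a),np.cos(a)]])
W=lambda q:R@np.array(q)+[x,y]
Li=lambda X:R.T@(X[:2]-[x,y])
# side corners: right near(-x,-y)=(578,190)? etc
for n,uv,z in(("NE(-x,-y)",(579,190),.018),("(-x,+y)",(545,552),.018),("(x,+y)",(27,520),.018)):
    X=ray(s,*S(*uv),z);print("side",n,X.round(4),Li(X).round(4))
for n,uv,z in(("stylus top",(208,360),.132),("collar",(219,361),.069),("knobskirt",(571,268),.054),("slotfar end",(209,111),.066),("slot near",(221,412),.066),("bar TL",(163,48),.066),("bar TR",(252,45),.066),("bar BL",(179,482),.066),("bar BR",(270,478),.066)):
    X=ray(c,*T(*uv),z);print(n,X.round(4),"stand",Li(X).round(4))
for n,uv,z in(("stylus top",(418,163),.136),("collar",(414,315),.069),("slotfar end",(150,301),.066),("slot near",(472,315),.066)):
    X=ray(s,*S(*uv),z);print("side",n,X.round(4),"stand",Li(X).round(4))
print("knob W",W([-.01,-.105]),"bar centre",W([0,.065]))
# depth
for n,uv in (("sty",T(208,360)),("wing",T(585,240)),("bar",T(240,200))):
    u,v=map(int,np.round(uv));z=c["depth"][v,u];X=c["R"].T@(np.linalg.inv(c["K"])@[u*z,v*z,z]-c["t"]);print(n,X.round(4),Li(X).round(4))
E
```

```text
pose [ 0.54371461 -0.00519959  0.044402  ] res mm [ 1.5  1.6  1.8 -1.4 -1.6 -1.6 -1.6  1.5]
side NE(-x,-y) [ 0.4363 -0.1597  0.018 ] [-0.1141 -0.1496]
side (-x,+y) [0.4233 0.1587 0.018 ] [-0.1131  0.1691]
side (x,+y) [0.6358 0.1685 0.018 ] [0.0997 0.1694]
stylus top [0.4925 0.0575 0.132 ] stand [-0.0484  0.0649]
collar [0.4937 0.0579 0.069 ] stand [-0.0471  0.0652]
knobskirt [ 0.539  -0.1093  0.054 ] stand [-0.0093 -0.1038]
slotfar end [0.6127 0.0636 0.066 ] stand [0.0719 0.0657]
slot near [0.4697 0.057  0.066 ] stand [-0.0711  0.0654]
bar TL [0.6427 0.0857 0.066 ] stand [0.103  0.0864]
bar TR [0.6444 0.0434 0.066 ] stand [0.1027 0.0441]
bar BL [0.4368 0.0766 0.066 ] stand [-0.1032  0.0864]
bar BR [0.4387 0.0338 0.066 ] stand [-0.1032  0.0436]
side stylus top [0.4899 0.055  0.136 ] stand [-0.0511  0.0625]
side collar [0.4902 0.0681 0.069 ] stand [-0.0503  0.0756]
side slotfar end [0.6086 0.0677 0.066 ] stand [0.068 0.07 ]
side slot near [0.466  0.0596 0.066 ] stand [-0.0748  0.0682]
knob W [ 0.53838514 -0.11053998] bar centre [0.54082943 0.05973634]
sty [0.4932 0.0569 0.1369] [-0.0477  0.0643]
wing [ 0.5503 -0.1147  0.0875] [ 0.0017 -0.1096]
bar [0.5703 0.0489 0.0669] [0.029  0.0529]
```

The fit agrees across the stand (plate size within 1.6 mm per side, the slot's middle line at stand y of about 65 mm, yaw of about 0.045 rad):

| Item | Stand x (mm) | World (x, y in m) |
|---|---|---|
| Slot ends | about ±71.5 | – |
| slot_near, slot_far | -65, +65 | – |
| Stylus | about -47.5 | about (0.493, 0.057) |
| Knob | – | about (0.538, -0.110) |

I'll grip with the jaws along the slot, which leaves the stylus free to follow it sideways. First I travel to a point above the stylus.

```bash
python3 -m pendant '[{"travel":[0.02,-0.034,0],"delta_rot":[0,0,-0.078],"claw":0},{"travel":[0.02,-0.034,0],"delta_rot":[0,0,-0.078],"claw":0},{"travel":[0.02,-0.034,0],"delta_rot":[0,0,-0.078],"claw":0},{"travel":[0.02,-0.034,0],"delta_rot":[0,0,-0.078],"claw":0},{"travel":[0.02,-0.034,0],"delta_rot":[0,0,-0.078],"claw":0},{"travel":[0.02,-0.034,0],"delta_rot":[0,0,-0.078],"claw":0},{"travel":[0.02,-0.034,0],"delta_rot":[0,0,-0.078],"claw":0},{"travel":[0.02,-0.034,0],"delta_rot":[0,0,-0.078],"claw":0}]' 8
python3 -m pendant '[{"travel":[0.02,-0.034,0],"delta_rot":[0,0,-0.078],"claw":0},{"travel":[0.02,-0.034,0],"delta_rot":[0,0,-0.078],"claw":0},{"travel":[0.02,-0.034,0],"delta_rot":[0,0,-0.078],"claw":0},{"travel":[0.02,-0.034,0],"delta_rot":[0,0,-0.078],"claw":0},{"travel":[0.02,-0.034,0],"delta_rot":[0,0,-0.078],"claw":0},{"travel":[0.02,-0.034,0],"delta_rot":[0,0,-0.078],"claw":0},{"travel":[0.018,-0.03,0],"delta_rot":[0,0,-0.078],"claw":0},{"travel":[0,0,0],"delta_rot":[0,0,-0.078],"claw":0}]'
```

```text
clock: 0.77
eef_pos: [0.3354, 0.3263, 0.2366]
tcp_rot: [[-0.613, 0.79, -0.0], [0.79, 0.613, -0.0], [-0.0, -0.0, -1.0]]
ft_force: [2.0, 0.1, 1.3]
finger_gap: 0.998
clock: 1.43
eef_pos: [0.4756, 0.0898, 0.2364]
tcp_rot: [[-0.031, 1.0, 0.001], [1.0, 0.031, -0.001], [-0.001, 0.001, -1.0]]
ft_force: [-0.8, 0.5, -0.1]
finger_gap: 1.0
```

```bash
python3 -m pendant '[{"travel":[0.0087,-0.0164,0],"delta_rot":[0,0,0.014],"claw":0},{"travel":[0.0087,-0.0164,0],"delta_rot":[0,0,0],"claw":0},{"travel":[0,0,-0.02],"delta_rot":[0,0,0],"claw":0},{"travel":[0,0,-0.02],"delta_rot":[0,0,0],"claw":0},{"travel":[0,0,-0.02],"delta_rot":[0,0,0],"claw":0},{"travel":[0,0,0],"delta_rot":[0,0,0],"claw":0},{"travel":[0,0,0],"delta_rot":[0,0,0],"claw":0},{"travel":[0,0,0],"delta_rot":[0,0,0],"claw":0}]' 8
cat > snap.py <<'E'
import sys,cv2,numpy as np
from bench import optics
n=sys.argv[1]
c=optics.camera("side"); np.savez(n+"_s.npz",**c); cv2.imwrite(f"pics/{n}_s.png",cv2.resize(c["image"][165:305,195:345,::-1],(600,560),interpolation=cv2.INTER_CUBIC))
c=optics.camera("top"); np.savez(n+"_t.npz",**c); cv2.imwrite(f"pics/{n}_t.png",cv2.resize(c["image"][145:285,170:350,::-1],(720,560),interpolation=cv2.INTER_CUBIC))
E
python3 snap.py a
```

```text
clock: 2.1
eef_pos: [0.4907, 0.0613, 0.1775]
tcp_rot: [[-0.053, 0.999, 0.001], [0.999, 0.053, -0.0], [-0.0, 0.001, -1.0]]
ft_force: [-0.2, 0.8, 0.3]
finger_gap: 1.0
```

View pics/a_s.png

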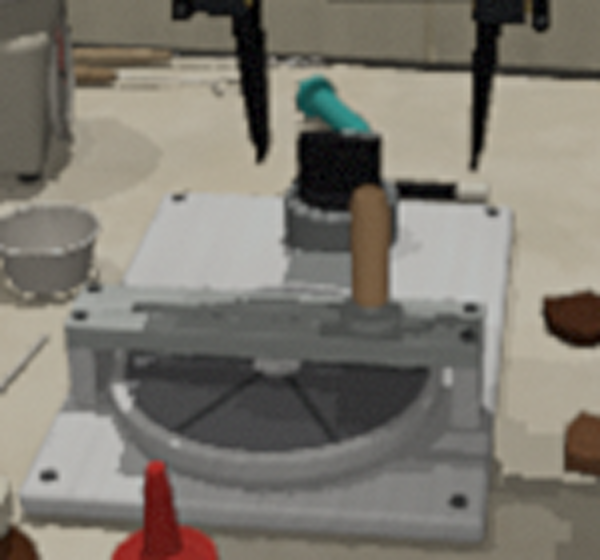

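View pics/a_t.png

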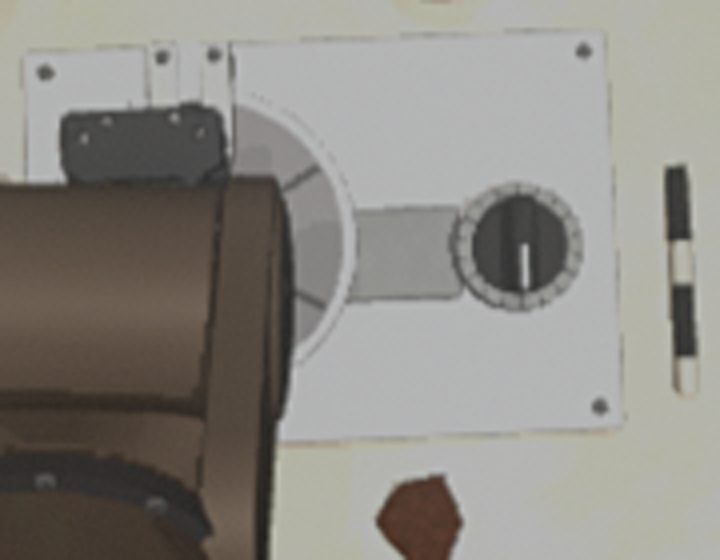

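The side view shows the fingertips at x of about 262 and 475 px, straddling the stylus (370), so it's well centred. Now I lower, stop, then close.

```bash
python3 -m pendant '[{"travel":[0.002,-0.004,-0.01],"delta_rot":[0,0,-0.008],"claw":0},{"travel":[0,0,-0.015],"delta_rot":[0,0,0],"claw":0},{"travel":[0,0,-0.015],"delta_rot":[0,0,0],"claw":0},{"travel":[0,0,-0.015],"delta_rot":[0,0,0],"claw":0},{"travel":[0,0,-0.013],"delta_rot":[0,0,0],"claw":0},{"travel":[0,0,-0.0085],"delta_rot":[0,0,0],"claw":0},{"travel":[0,0,0],"delta_rot":[0,0,0],"claw":100},{"travel":[0,0,0],"delta_rot":[0,0,0],"claw":140}]' 6
python3 snap.py b
```

```text
clock: 2.87
eef_pos: [0.4925, 0.0571, 0.1001]
tcp_rot: [[-0.045, 0.999, -0.0], [0.999, 0.045, -0.0], [0.0, -0.0, -1.0]]
ft_force: [0.2, 0.0, 0.2]
finger_gap: 0.915
```

View pics/b_s.png

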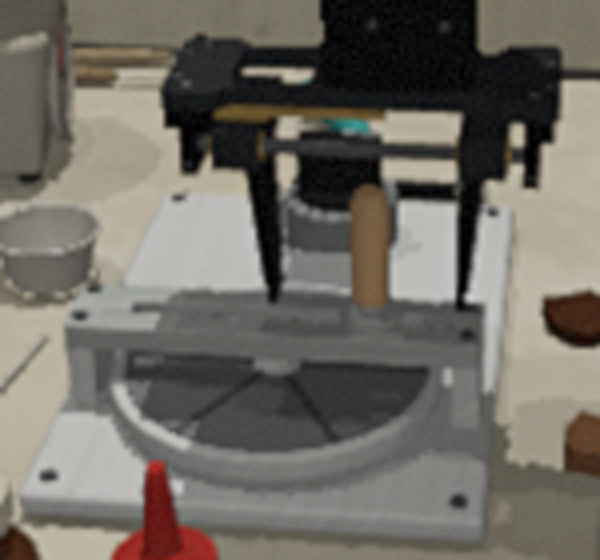

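The tips are at 275 and 462 px and the handle at 370, so it's centred and I can close gently.

```bash
python3 -m pendant '[{"travel":[0,0,0],"delta_rot":[0,0,0],"claw":160},{"travel":[0,0,0],"delta_rot":[0,0,0],"claw":180},{"travel":[0,0,0],"delta_rot":[0,0,0],"claw":190},{"travel":[0,0,0],"delta_rot":[0,0,0],"claw":190},{"travel":[0,0,0],"delta_rot":[0,0,0],"claw":195},{"travel":[0,0,0],"delta_rot":[0,0,0],"claw":200},{"travel":[0,0,0],"delta_rot":[0,0,0],"claw":205},{"travel":[0,0,0],"delta_rot":[0,0,0],"claw":215}]' 6
python3 -m pendant '[{"travel":[0,0,0],"delta_rot":[0,0,0],"claw":225},{"travel":[0,0,0],"delta_rot":[0,0,0],"claw":235},{"travel":[0,0,0],"delta_rot":[0,0,0],"claw":255},{"travel":[0,0,0],"delta_rot":[0,0,0],"claw":255},{"travel":[0,0,0],"delta_rot":[0,0,0],"claw":255},{"travel":[0,0,0],"delta_rot":[0,0,0],"claw":255},{"travel":[0,0,0],"delta_rot":[0,0,0],"claw":255},{"travel":[0,0,0],"delta_rot":[0,0,0],"claw":255}]' 6
python3 snap.py c
```

```text
clock: 3.63
eef_pos: [0.4924, 0.0572, 0.1001]
tcp_rot: [[-0.045, 0.999, 0.0], [0.999, 0.045, 0.0], [-0.0, 0.0, -1.0]]
ft_force: [0.2, 0.4, -0.3]
finger_gap: 0.272
clock: 4.3
eef_pos: [0.4923, 0.0572, 0.1001]
tcp_rot: [[-0.045, 0.999, -0.0], [0.999, 0.045, -0.0], [-0.0, -0.0, -1.0]]
ft_force: [-1.6, -0.4, 0.0]
finger_gap: 0.209
```

View pics/c_s.png

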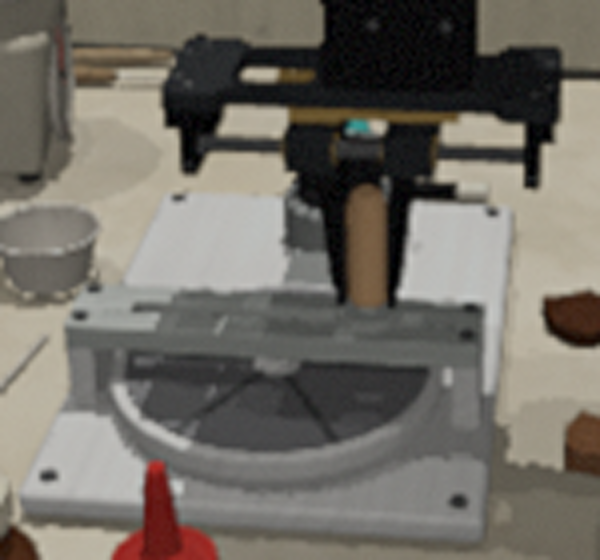

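The grip is on the handle (gap 0.209, or 19.9 mm) and forces are small. The stroke has to run from the near end, so I first draw the stylus gently back about 16.5 mm along the slot to slot_near, pressing it down very slightly.

```bash
python3 -m pendant '[{"travel":[0,0,-0.0005],"delta_rot":[0,0,0],"claw":255},{"travel":[-0.0015,-0.00007,0],"delta_rot":[0,0,0],"claw":255},{"travel":[-0.003,-0.00014,0],"delta_rot":[0,0,0],"claw":255},{"travel":[-0.003,-0.00014,0],"delta_rot":[0,0,0],"claw":255},{"travel":[-0.003,-0.00014,0],"delta_rot":[0,0,0],"claw":255},{"travel":[-0.003,-0.00014,0],"delta_rot":[0,0,0],"claw":255},{"travel":[-0.002,-0.0001,0],"delta_rot":[0,0,0],"claw":255},{"travel":[-0.001,-0.00005,0],"delta_rot":[0,0,0],"claw":255}]' 6
python3 snap.py d; python3 -c "
from bench import telemetry as t;s=t.observe();print(s['eef_pos'],s['ft_force'],s['torque'],s['finger_gap'])"
```

```text
clock: 5.07
eef_pos: [0.4761, 0.0564, 0.1]
tcp_rot: [[-0.045, 0.999, 0.001], [0.999, 0.045, -0.0], [-0.0, 0.001, -1.0]]
ft_force: [3.7, 0.7, 5.3]
finger_gap: 0.207
[0.47602081 0.0564131  0.09994045] [2.99568545 0.02923996 7.16529409] [-0.10690115 -0.48744421 -0.02591087] 0.20867946139837232
```

View pics/d_s.png

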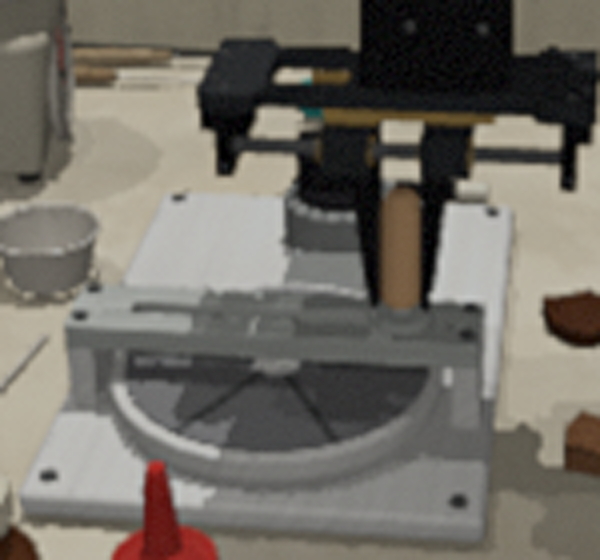

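The near end is reached: handle at (403,250) in the side crop, collar flat on the bar, and TCP at stand x of about -65 mm. The stylus is seated with about 7 N of press. Now the stroke at about 4 cm/s, or 3.3 mm a row.

```bash
python3 -m pendant '[{"travel":[0.0015,0.00007,0],"delta_rot":[0,0,0],"claw":255},{"travel":[0.0025,0.00011,0],"delta_rot":[0,0,0],"claw":255},{"travel":[0.0033,0.00015,0],"delta_rot":[0,0,0],"claw":255},{"travel":[0.0033,0.00015,0],"delta_rot":[0,0,0],"claw":255},{"travel":[0.0033,0.00015,0],"delta_rot":[0,0,0],"claw":255},{"travel":[0.0033,0.00015,0],"delta_rot":[0,0,0],"claw":255},{"travel":[0.0033,0.00015,0],"delta_rot":[0,0,0],"claw":255},{"travel":[0.0033,0.00015,0],"delta_rot":[0,0,0],"claw":255}]' 6
```

```text
clock: 5.83
eef_pos: [0.497, 0.0576, 0.0994]
tcp_rot: [[-0.045, 0.999, -0.006], [0.999, 0.045, -0.0], [0.0, -0.006, -1.0]]
ft_force: [-9.6, 0.1, 11.1]
finger_gap: 0.207
```

There's some drag (9.6 N) from the press, so I'll ease it by 0.4 mm over the next rows and keep going.

```bash
python3 -m pendant '[{"travel":[0.0033,0.00015,0.0001],"delta_rot":[0,0,0],"claw":255},{"travel":[0.0033,0.00015,0.0001],"delta_rot":[0,0,0],"claw":255},{"travel":[0.0033,0.00015,0.0001],"delta_rot":[0,0,0],"claw":255},{"travel":[0.0033,0.00015,0.0001],"delta_rot":[0,0,0],"claw":255},{"travel":[0.0033,0.00015,0],"delta_rot":[0,0,0],"claw":255},{"travel":[0.0033,0.00015,0],"delta_rot":[0,0,0],"claw":255},{"travel":[0.0033,0.00015,0],"delta_rot":[0,0,0],"claw":255},{"travel":[0.0033,0.00015,0],"delta_rot":[0,0,0],"claw":255}]' 6
```

```text
clock: 6.5
eef_pos: [0.5264, 0.0587, 0.1]
tcp_rot: [[-0.045, 0.999, -0.0], [0.999, 0.045, -0.0], [-0.0, -0.0, -1.0]]
ft_force: [-0.1, 0.8, -1.6]
finger_gap: 0.21
```

The force now reads about the stylus's own weight, so it's only just touching. I'll restore a light press of 0.25 mm straight away.

```bash
python3 -m pendant '[{"travel":[0.0033,0.00015,-0.00025],"delta_rot":[0,0,0],"claw":255},{"travel":[0.0033,0.00015,0],"delta_rot":[0,0,0],"claw":255},{"travel":[0.0033,0.00015,0],"delta_rot":[0,0,0],"claw":255},{"travel":[0.0033,0.00015,0],"delta_rot":[0,0,0],"claw":255},{"travel":[0.0033,0.00015,0],"delta_rot":[0,0,0],"claw":255},{"travel":[0.0033,0.00015,0],"delta_rot":[0,0,0],"claw":255},{"travel":[0.0033,0.00015,0],"delta_rot":[0,0,0],"claw":255},{"travel":[0.0033,0.00015,0],"delta_rot":[0,0,0],"claw":255}]' 6
```

```text
clock: 7.17
eef_pos: [0.5528, 0.0599, 0.0998]
tcp_rot: [[-0.045, 0.999, 0.0], [0.999, 0.045, -0.0], [-0.0, 0.0, -1.0]]
ft_force: [-0.7, 0.7, -1.1]
finger_gap: 0.205
```

```bash
python3 -m pendant '[{"travel":[0.0033,0.00015,-0.0002],"delta_rot":[0,0,0],"claw":255},{"travel":[0.0033,0.00015,-0.0001],"delta_rot":[0,0,0],"claw":255},{"travel":[0.0033,0.00015,0],"delta_rot":[0,0,0],"claw":255},{"travel":[0.0033,0.00015,0],"delta_rot":[0,0,0],"claw":255},{"travel":[0.0033,0.00015,0],"delta_rot":[0,0,0],"claw":255},{"travel":[0.0033,0.00015,0],"delta_rot":[0,0,0],"claw":255},{"travel":[0.0033,0.00015,0],"delta_rot":[0,0,0],"claw":255},{"travel":[0.0033,0.00015,0],"delta_rot":[0,0,0],"claw":255}]' 6
python3 snap.py e
```

```text
clock: 7.83
eef_pos: [0.5792, 0.0611, 0.0995]
tcp_rot: [[-0.045, 0.999, 0.0], [0.999, 0.045, -0.0], [-0.0, 0.0, -1.0]]
ft_force: [-0.5, -1.2, -1.2]
finger_gap: 0.208
```

View pics/e_s.png

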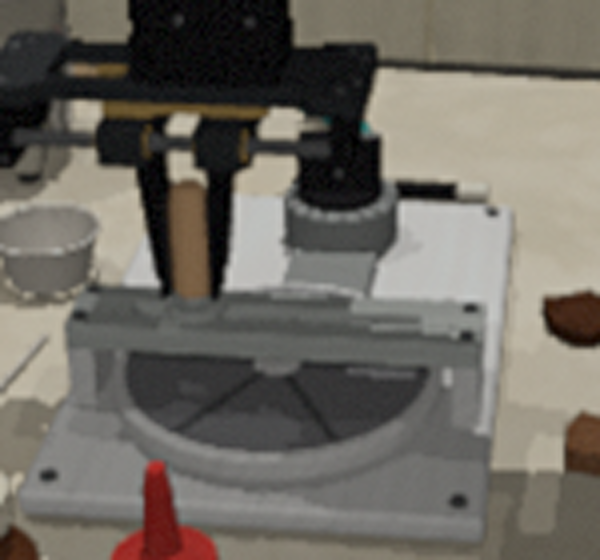

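```bash
python3 -c "
from bench import telemetry as t;s=t.observe();print(s['eef_pos'],s['ft_force'],s['torque'],s['finger_gap'])"
python3 - <<'E'
import cv2,numpy as np
for n in "de":
    c=np.load(n+"_s.npz")["image"][:,:,::-1]
    u={"d":295,"e":243}[n]
    cv2.imwrite(f"pics/{n}_z.png",cv2.resize(c[205:260,u-35:u+35],(770,605)[:2],interpolation=cv2.INTER_CUBIC)[:600])
E
```

```text
[0.57936251 0.06112752 0.09947002] [ 0.41560543 -0.59611264 -3.02715497] [-0.10397452  0.07789619  0.03274191] 0.2043096806000434
```

View pics/e_z.png

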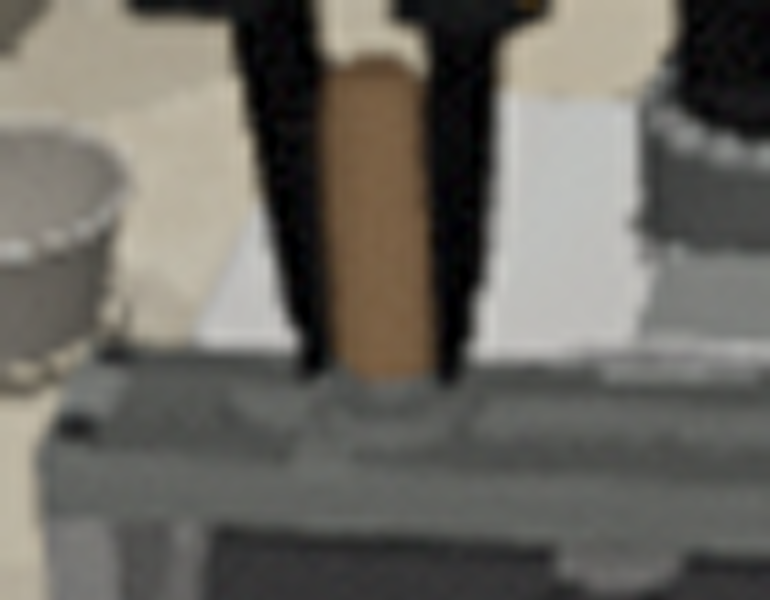

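View pics/d_z.png

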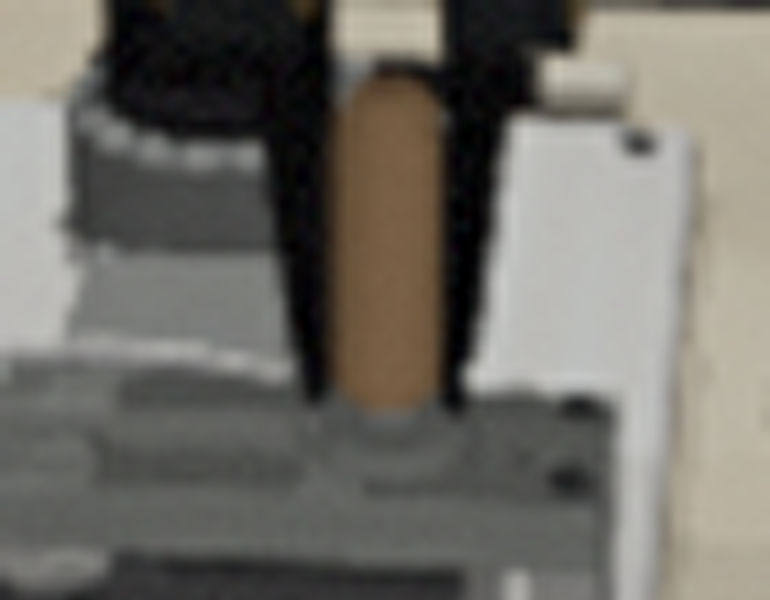

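```bash
python3 - <<'E'
from h import *
c=np.load("d_s.npz")
for z in (.136,.076):
    a=proj(c,[.476,.0564,z]);b=proj(c,[.5794,.0611,z]);print(z,a,b,(b-a)*11)
import cv2
for n,u0,dx in(("d",295,0),("e",243,0)):
    im=np.load(n+"_s.npz")["image"].astype(int)
    # brownness per row
    sub=im[200:250,u0-6:u0+7]; br=(sub[:,:,0]-sub[:,:,2]); print(n,[(200+i,int(v)) for i,v in enumerate(np.sort(br,1)[:,-7:].mean(1)) if 205<=200+i<=216 or 236<=200+i<=246])
E
```

```text
0.136 [294.60615615 211.60227421] [240.99415806 209.3873573 ] [-589.73197898  -24.36408598]
0.076 [294.65072894 239.02110668] [242.73355171 236.52546492] [-571.08894949  -27.45205943]
d [(205, 24), (206, 25), (207, 24), (208, 24), (209, 22), (210, 12), (211, 8), (212, 29), (213, 40), (214, 46), (215, 48), (216, 49), (236, 50), (237, 49), (238, 50), (239, 51), (240, 50), (241, 40), (242, 13), (243, 1), (244, 1), (245, 2), (246, 1)]
e [(205, 24), (206, 24), (207, 26), (208, 27), (209, 29), (210, 33), (211, 41), (212, 46), (213, 49), (214, 50), (215, 49), (216, 49), (236, 51), (237, 51), (238, 47), (239, 21), (240, 3), (241, 1), (242, 2), (243, 1), (244, 2), (245, 2), (246, 2)]
```

The handle's foot moved 2.7 px where 2.5 was expected, and the force shows the weight hanging. So the stylus is up to about 0.4 mm off the bar, and I'll lower by 0.6 mm at once while continuing.

```bash
python3 -m pendant '[{"travel":[0.0027,0.00012,-0.0004],"delta_rot":[0,0,0],"claw":255},{"travel":[0.0033,0.00015,-0.0002],"delta_rot":[0,0,0],"claw":255},{"travel":[0.0033,0.00015,0],"delta_rot":[0,0,0],"claw":255},{"travel":[0.0033,0.00015,0],"delta_rot":[0,0,0],"claw":255},{"travel":[0.0033,0.00015,0],"delta_rot":[0,0,0],"claw":255},{"travel":[0.0033,0.00015,0],"delta_rot":[0,0,0],"claw":255},{"travel":[0.0033,0.00015,0],"delta_rot":[0,0,0],"claw":255},{"travel":[0.0025,0.00011,0],"delta_rot":[0,0,0],"claw":255}]' 6
python3 snap.py f;python3 -c "
from bench import telemetry as t;s=t.observe();print(s['eef_pos'],s['ft_force'],s['torque'],s['finger_gap'])"
```

```text
clock: 8.6
eef_pos: [0.6035, 0.0623, 0.0993]
tcp_rot: [[-0.045, 0.999, -0.001], [0.999, 0.045, -0.0], [0.0, -0.001, -1.0]]
ft_force: [-6.3, -0.6, 6.5]
finger_gap: 0.205
[0.60391486 0.06228251 0.09927034] [-1.9384571  -0.12181741  4.71242278] [-0.04108913  0.51877037  0.00604195] 0.20727908481193252
```

View pics/f_s.png

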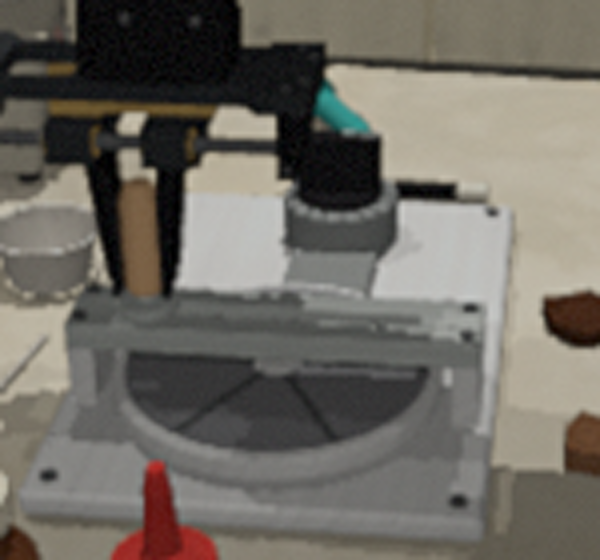

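View pics/f_t.png

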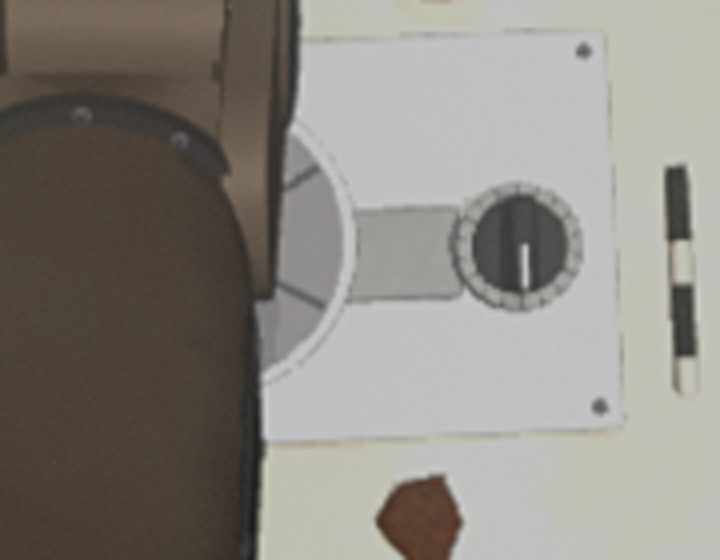

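It's seated again (fz of about +5 N) and upright, at x 0.604. The last 2 mm, then check.

```bash
python3 -m pendant '[{"travel":[0.0015,0.00007,0],"delta_rot":[0,0,0],"claw":255},{"travel":[0.0006,0.00003,0],"delta_rot":[0,0,0],"claw":255},{"travel":[0,0,0],"delta_rot":[0,0,0],"claw":255},{"travel":[0,0,0],"delta_rot":[0,0,0],"claw":250},{"travel":[0,0,0],"delta_rot":[0,0,0],"claw":220},{"travel":[0,0,0],"delta_rot":[0,0,0],"claw":190},{"travel":[0,0,0],"delta_rot":[0,0,0],"claw":180},{"travel":[0,0,0],"delta_rot":[0,0,0],"claw":170}]' 6
python3 snap.py g;python3 -c "
from bench import telemetry as t;s=t.observe();print(s['eef_pos'],s['ft_force'],s['torque'],s['finger_gap'])"
```

```text
clock: 9.37
eef_pos: [0.6062, 0.0623, 0.0989]
tcp_rot: [[-0.045, 0.999, 0.001], [0.999, 0.045, -0.0], [-0.0, 0.001, -1.0]]
ft_force: [0.4, -1.0, -0.3]
finger_gap: 0.309
[0.60611681 0.06234384 0.09883169] [-0.47362222 -0.4874413  -0.59889544] [-0.06945357  0.06837888 -0.00506937] 0.3264669727730507
```

View pics/g_s.png

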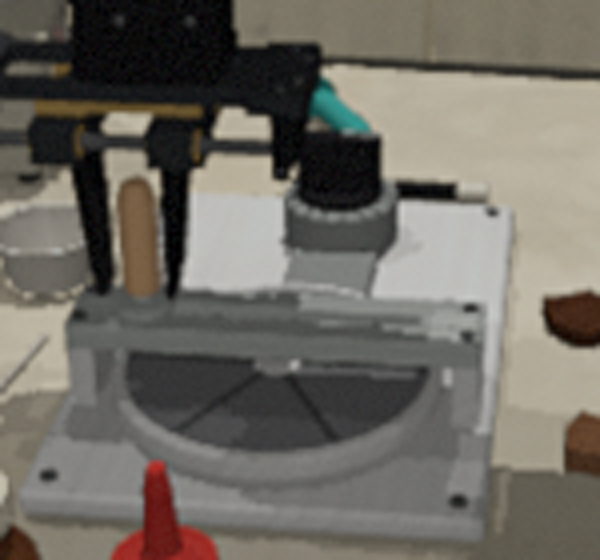

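```bash
python3 - <<'E'
from h import *
for n,x,y,u0 in(("c",.4923,.0572,287),("d",.476,.0564,295),("e",.5794,.0611,243),("f",.6039,.0623,229),("g",.6061,.0623,229)):
    c=np.load(n+"_s.npz"); im=c["image"].astype(int); b=im[:,:,0]-im[:,:,2]
    for v,z in((218,.122),(228,.1)):
        row=b[v,u0-14:u0+15].astype(float); w=np.clip(row-28,0,None); cen=u0-14+(w*np.arange(29)).sum()/w.sum()
        print(n,v,round(cen,2),"pred",proj(c,[x,y,z]).round(2))
E
```

```text
c 218 286.2 pred [286.13 217.81]
c 228 286.37 pred [286.25 227.9 ]
d 218 294.96 pred [294.62 218.16]
d 228 294.92 pred [294.63 228.27]
e 218 241.39 pred [241.41 215.88]
e 228 242.11 pred [242.05 225.88]
f 218 229.15 pred [228.99 215.36]
f 228 229.9 pred [229.78 225.34]
g 218 228.45 pred [227.9  215.29]
g 228 229.16 pred [228.7  225.27]
```

The stylus stands at about x 0.605, within a millimetre of the target. I retreat straight up, then move over towards the knob while turning the jaws +90°.

```bash
python3 -m pendant '[{"travel":[0,0,0.005],"delta_rot":[0,0,0],"claw":130},{"travel":[0,0,0.012],"delta_rot":[0,0,0],"claw":110},{"travel":[0,0,0.02],"delta_rot":[0,0,0],"claw":100},{"travel":[0,0,0.025],"delta_rot":[0,0,0],"claw":100},{"travel":[0,0,0.025],"delta_rot":[0,0,0],"claw":100},{"travel":[0,-0.01,0.01],"delta_rot":[0,0,0.05],"claw":100},{"travel":[-0.007,-0.018,0],"delta_rot":[0,0,0.121],"claw":100},{"travel":[-0.007,-0.018,0],"delta_rot":[0,0,0.12],"claw":100}]'
python3 -m pendant '[{"travel":[-0.007,-0.018,0],"delta_rot":[0,0,0.12],"claw":100},{"travel":[-0.007,-0.018,0],"delta_rot":[0,0,0.12],"claw":100},{"travel":[-0.007,-0.018,0],"delta_rot":[0,0,0.12],"claw":100},{"travel":[-0.007,-0.018,0],"delta_rot":[0,0,0.12],"claw":100},{"travel":[-0.007,-0.018,0],"delta_rot":[0,0,0.12],"claw":100},{"travel":[-0.007,-0.018,0],"delta_rot":[0,0,0.12],"claw":100},{"travel":[-0.007,-0.018,0],"delta_rot":[0,0,0.12],"claw":100},{"travel":[-0.0043,0,0],"delta_rot":[0,0,0.12],"claw":100}]'
python3 -m pendant '[{"travel":[0,0,0],"delta_rot":[0,0,0.12],"claw":100},{"travel":[0,0,0],"delta_rot":[0,0,0.12],"claw":100},{"travel":[0,0,0],"delta_rot":[0,0,0.08],"claw":100},{"travel":[0,0,0],"delta_rot":[0,0,0],"claw":100},{"travel":[0,0,0],"delta_rot":[0,0,0],"claw":100},{"travel":[0,0,0],"delta_rot":[0,0,0],"claw":100},{"travel":[0,0,0],"delta_rot":[0,0,0],"claw":100},{"travel":[0,0,0],"delta_rot":[0,0,0],"claw":100}]'
python3 snap.py i
```

```text
clock: 10.13
eef_pos: [0.5922, 0.0162, 0.198]
tcp_rot: [[-0.336, 0.942, 0.003], [0.942, 0.336, -0.0], [-0.001, 0.003, -1.0]]
ft_force: [0.2, -0.1, -0.6]
finger_gap: 0.609
clock: 10.8
eef_pos: [0.5383, -0.1121, 0.197]
tcp_rot: [[-0.964, 0.267, 0.001], [0.267, 0.964, -0.001], [-0.001, -0.0, -1.0]]
ft_force: [0.0, 0.4, 0.2]
finger_gap: 0.608
clock: 11.47
eef_pos: [0.5387, -0.1096, 0.196]
tcp_rot: [[-0.999, -0.044, 0.0], [-0.044, 0.999, 0.0], [-0.0, 0.0, -1.0]]
ft_force: [0.5, -0.6, -0.0]
finger_gap: 0.608
```

View pics/i_s.png

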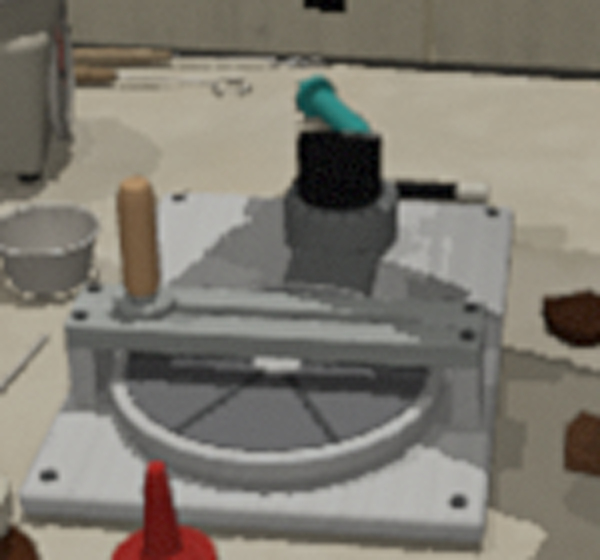

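View pics/i_t.png

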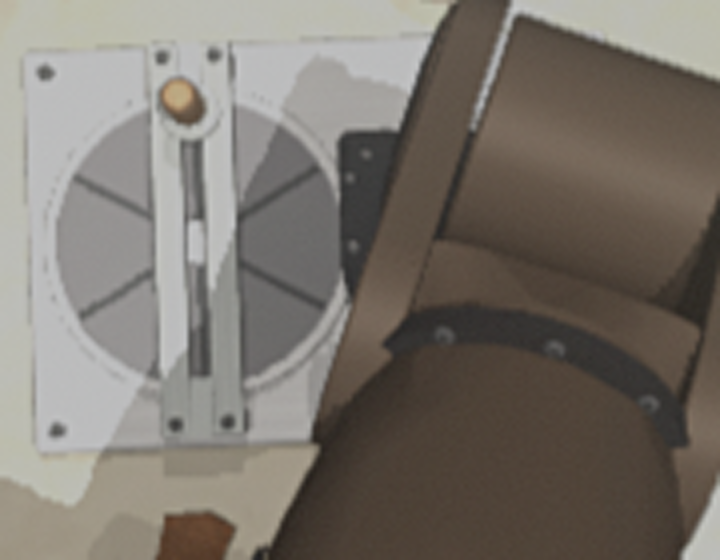

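The stylus stands upright at the far end: side crop (138,240), top crop with the tip at (180,97) and collar at (187,109). Before gripping the knob I'll measure its position.

```bash
python3 - <<'E'
from h import *
import cv2
c=np.load("i_t.npz"); x,y,a=.5437,-.0052,.045
R=np.array([[np.cos(a),-np.sin(a)],[np.sin(a),np.cos(a)]])
for n,u,v,z in(("top",180,97,.134),("collar",188,109,.072),("near end",200,376,.066)):
    X=ray(c,170+(u+.5)/4-.5,145+(v+.5)/4-.5,z);print(n,X.round(4),(R.T@(X[:2]-[x,y])).round(4))
im=c["image"][150:180,200:235,::-1];cv2.imwrite("pics/i_z.png",cv2.resize(im,(700,600),interpolation=cv2.INTER_CUBIC))
E
```

```text
top [0.6056 0.0625 0.134 ] [0.0649 0.0649]
collar [0.6076 0.0641 0.072 ] [0.067  0.0664]
near end [0.469  0.0575 0.066 ] [-0.0718  0.066 ]
```

View pics/i_z.png

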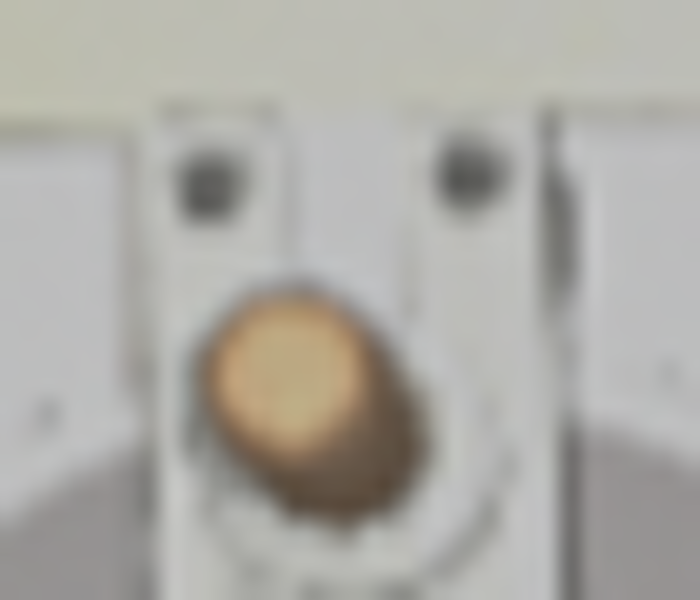

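The stylus is at stand x of 65 to 66 mm, on target. Now I descend over the wing and close on it.

```bash
python3 -m pendant '[{"travel":[0,0,-0.015],"delta_rot":[0,0,0],"claw":100},{"travel":[0,0,-0.025],"delta_rot":[0,0,0],"claw":100},{"travel":[0,0,-0.025],"delta_rot":[0,0,0],"claw":100},{"travel":[0,0,-0.025],"delta_rot":[0,0,0],"claw":100},{"travel":[0,0,-0.016],"delta_rot":[0,0,0],"claw":100},{"travel":[0,0,-0.010],"delta_rot":[0,0,0],"claw":100},{"travel":[0,0,0],"delta_rot":[0,0,0],"claw":100},{"travel":[0,0,0],"delta_rot":[0,0,0],"claw":140}]' 25
python3 snap.py j
```

```text
clock: 12.23
eef_pos: [0.5388, -0.1097, 0.0801]
tcp_rot: [[-0.999, -0.045, -0.0], [-0.045, 0.999, 0.0], [0.0, 0.0, -1.0]]
ft_force: [-0.7, 0.2, 0.5]
finger_gap: 0.578
```

View pics/j_s.png

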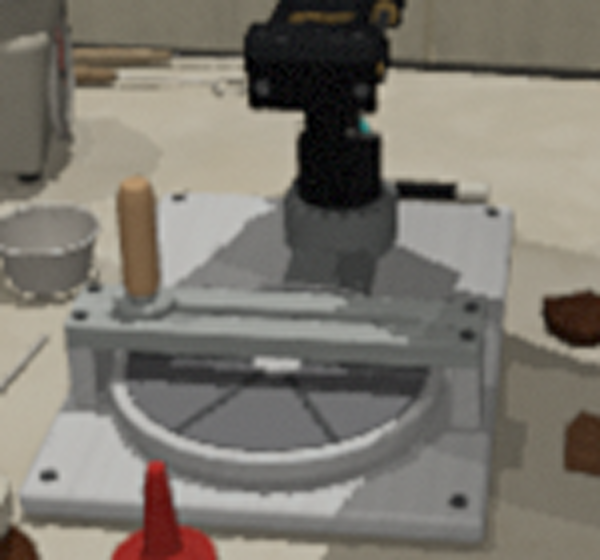

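The fingers straddle the wing, at the right height over the skirt. I'll close slowly and watch for side force.

```bash
python3 -m pendant '[{"travel":[0,0,0],"delta_rot":[0,0,0],"claw":170},{"travel":[0,0,0],"delta_rot":[0,0,0],"claw":190},{"travel":[0,0,0],"delta_rot":[0,0,0],"claw":205},{"travel":[0,0,0],"delta_rot":[0,0,0],"claw":215},{"travel":[0,0,0],"delta_rot":[0,0,0],"claw":255},{"travel":[0,0,0],"delta_rot":[0,0,0],"claw":255},{"travel":[0,0,0],"delta_rot":[0,0,0],"claw":255},{"travel":[0,0,0],"delta_rot":[0,0,0],"claw":255}]' 25
python3 -c "
from bench import telemetry as t;s=t.observe();print(s['eef_pos'],s['ft_force'],s['torque'],s['finger_gap'])"
```

```text
clock: 13.0
eef_pos: [0.5388, -0.1101, 0.0801]
tcp_rot: [[-0.999, -0.045, 0.0], [-0.045, 0.999, -0.0], [-0.0, -0.001, -1.0]]
ft_force: [-1.8, -4.5, 3.2]
finger_gap: 0.145
[ 0.53881606 -0.11006487  0.08014381] [-1.77748165 -4.50568586  3.21090237] [-0.88993441  0.25772747  0.07768979] 0.1450200882130329
```

It holds the wing (13.8 mm) with a slight side load of 4.5 N. I'll shift 0.4 mm in -y and turn clockwise to the first stop (0.349 rad).

```bash
python3 -m pendant '[{"travel":[0,-0.0004,0],"delta_rot":[0,0,-0.029],"claw":255},{"travel":[0,0,0],"delta_rot":[0,0,-0.05],"claw":255},{"travel":[0,0,0],"delta_rot":[0,0,-0.06],"claw":255},{"travel":[0,0,0],"delta_rot":[0,0,-0.06],"claw":255},{"travel":[0,0,0],"delta_rot":[0,0,-0.06],"claw":255},{"travel":[0,0,0],"delta_rot":[0,0,-0.05],"claw":255},{"travel":[0,0,0],"delta_rot":[0,0,-0.04],"claw":255},{"travel":[0,0,0],"delta_rot":[0,0,0],"claw":255}]' 25
python3 -c "
from bench import telemetry as t;import numpy as np;s=t.observe();print(s['eef_pos'],s['ft_force'],s['torque'],s['finger_gap'],np.arctan2(-s['tcp_rot'][0][1],s['tcp_rot'][1][1]))"
```

```text
clock: 13.67
eef_pos: [0.5387, -0.1109, 0.0802]
tcp_rot: [[-0.953, 0.301, 0.0], [0.301, 0.953, -0.001], [-0.001, -0.001, -1.0]]
ft_force: [-2.8, -9.4, 2.7]
finger_gap: 0.146
[ 0.53872654 -0.11094137  0.08015143] [-2.77902009 -9.3749501   2.70948662] [-1.70915375  0.4742831   0.00643215] 0.14553992671946928 -0.30620709311718897
```

The turn matched: yaw changed by 0.351 rad, with no slip. The side force across the wing (9.4 N) says the knob axis is about 2 mm closer to the robot, near (0.5365, -0.110). I'll trim that while going on to the second stop.

```bash
python3 -m pendant '[{"travel":[-0.0005,-0.0001,0],"delta_rot":[0,0,-0.029],"claw":255},{"travel":[-0.0005,-0.0001,0],"delta_rot":[0,0,-0.05],"claw":255},{"travel":[-0.0005,-0.0001,0],"delta_rot":[0,0,-0.06],"claw":255},{"travel":[-0.0005,0,0],"delta_rot":[0,0,-0.06],"claw":255},{"travel":[0,0,0],"delta_rot":[0,0,-0.06],"claw":255},{"travel":[0,0,0],"delta_rot":[0,0,-0.05],"claw":255},{"travel":[0,0,0],"delta_rot":[0,0,-0.04],"claw":255},{"travel":[0,0,0],"delta_rot":[0,0,0],"claw":255}]' 25
python3 -c "
from bench import telemetry as t;import numpy as np;s=t.observe();print(s['eef_pos'],s['ft_force'],s['torque'],s['finger_gap'],np.arctan2(-s['tcp_rot'][0][1],s['tcp_rot'][1][1]))"
python3 snap.py k
```

```text
clock: 14.33
eef_pos: [0.5381, -0.1117, 0.0802]
tcp_rot: [[-0.793, 0.609, 0.004], [0.609, 0.793, -0.002], [-0.004, 0.001, -1.0]]
ft_force: [3.7, -10.5, -2.4]
finger_gap: 0.146
[ 0.53811695 -0.11169278  0.08019091] [  3.74940231 -10.52139632  -2.38217338] [-2.00534163 -0.67017472  0.02049243] 0.14646737919799846 -0.6553901950130864
```

View pics/k_s.png

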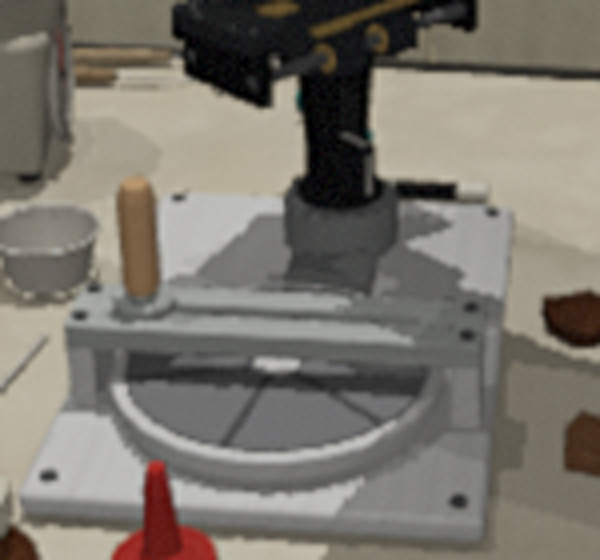

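View pics/k_t.png

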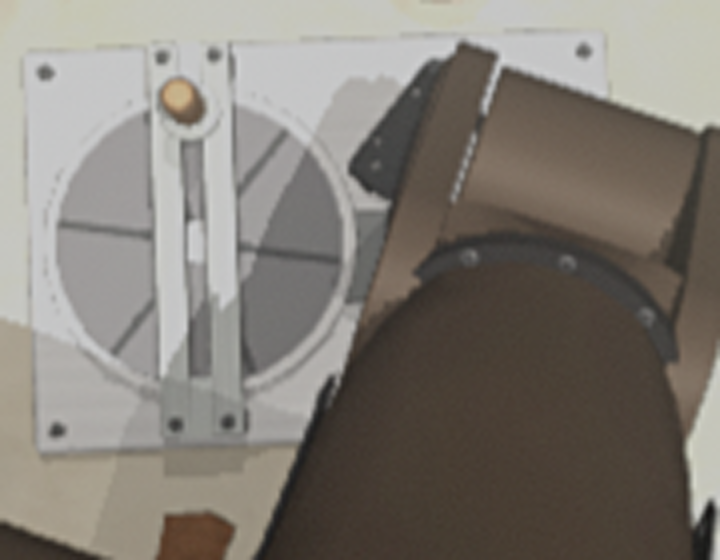

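The side and top views show the mould turned about 40°, with the seam line at (60,225)–(345,260), and the stylus still standing. That's the second click, with yaw turned by 0.700 rad. The wing circles slightly off-axis in the grip, so the final turn to the third stop includes a following shift.

```bash
python3 -m pendant '[{"travel":[0.0002,-0.0003,0],"delta_rot":[0,0,-0.029],"claw":255},{"travel":[0.0002,-0.0003,0],"delta_rot":[0,0,-0.05],"claw":255},{"travel":[0.0002,-0.0003,0],"delta_rot":[0,0,-0.06],"claw":255},{"travel":[0.0002,-0.0003,0],"delta_rot":[0,0,-0.06],"claw":255},{"travel":[0.0002,-0.0003,0],"delta_rot":[0,0,-0.06],"claw":255},{"travel":[0,-0.0003,0],"delta_rot":[0,0,-0.05],"claw":255},{"travel":[0,0,0],"delta_rot":[0,0,-0.038],"claw":255},{"travel":[0,0,0],"delta_rot":[0,0,0],"claw":255}]' 25
python3 -m pendant '[{"travel":[0,0,0],"delta_rot":[0,0,0],"claw":255},{"travel":[0,0,0],"delta_rot":[0,0,0],"claw":255},{"travel":[0,0,0],"delta_rot":[0,0,0],"claw":255},{"travel":[0,0,0],"delta_rot":[0,0,0],"claw":255},{"travel":[0,0,0],"delta_rot":[0,0,0],"claw":255},{"travel":[0,0,0],"delta_rot":[0,0,0],"claw":255},{"travel":[0,0,0],"delta_rot":[0,0,0],"claw":255},{"travel":[0,0,0],"delta_rot":[0,0,0],"claw":255}]' 25
python3 -c "
from bench import telemetry as t;import numpy as np;s=t.observe();print(s['eef_pos'],s['ft_force'],s['torque'],s['finger_gap'],np.arctan2(-s['tcp_rot'][0][1],s['tcp_rot'][1][1]),s['joint_positions'])"
python3 snap.py l
```

```text
clock: 15.1
eef_pos: [0.5376, -0.1124, 0.0802]
tcp_rot: [[-0.539, 0.843, 0.0], [0.843, 0.539, -0.0], [-0.0, -0.0, -1.0]]
ft_force: [-2.3, -4.0, 3.6]
finger_gap: 0.144
clock: 15.77
eef_pos: [0.5376, -0.1124, 0.0801]
tcp_rot: [[-0.541, 0.841, 0.0], [0.841, 0.541, -0.0], [-0.0, -0.0, -1.0]]
ft_force: [-3.0, -4.3, 4.9]
finger_gap: 0.146
[ 0.53762334 -0.11243151  0.08013708] [-2.98155462 -4.29358704  4.93208822] [-0.92385435  0.45808849 -0.03395837] 0.14645832529669475 -0.9991772032260665 [-3.26308101e-01  5.95871510e-01  1.89150887e+00 -4.24932450e-04
  6.53982773e-01 -8.97590010e-01]
```

View pics/l_s.png

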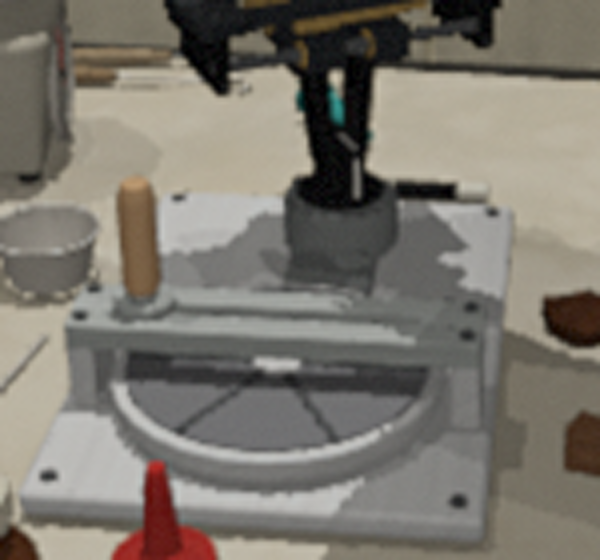

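View pics/l_t.png

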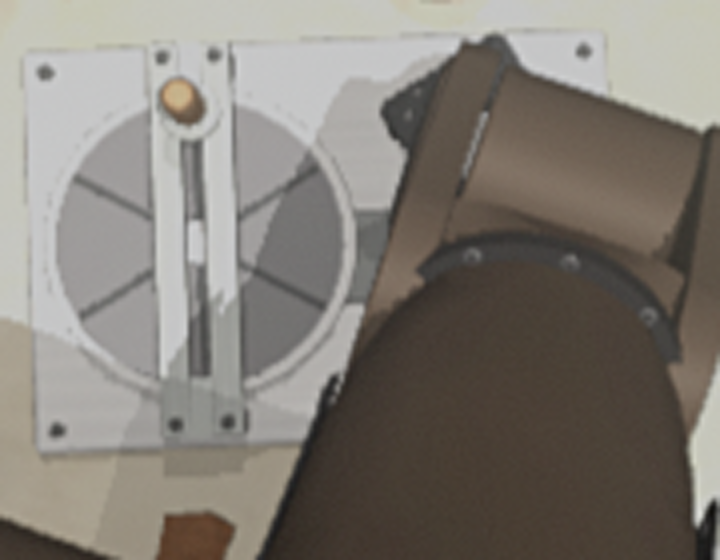

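The seams now sit exactly as at the start: left (75,180) and (80,315), right (318,170) and (325,305), so the next seam is under the slot. The tool has turned 1.044 rad, the grip holds, and the stylus stands at the far end. I'm handing in.

```bash
python3 -c "
from bench import ctrl; print(ctrl.finish_job())"
```

```text
the job is handed in; nothing more can be done
None
```

The stylus is standing at the far end of the slot, and the knob is at its third stop with the gripper still holding it. The job was handed in at about 16 s on the robot's clock.

**Stylus stroke**
- The stylus started about 17 mm in from slot_near, so I first drew it gently back to that end. I then guided it 130 mm to the far end at about 4 cm/s.
- I released it there. It stands upright at stand x of about 65–66 mm in the top view; slot_far is at about 65 mm. The side view put it slightly short, at about 64 mm.

**Knob**
- I turned it clockwise through stops 1, 2 and 3. The tool turned 1.044 rad; the third stop is at 1.047. The grip did not slip.
- I counted the clicks from the turn angle, plus a picture of the mould at the second stop.
- The last pictures show the seams back where they lay at the start, so the next seam is under the slot.
- The grip reads 13.8 mm on the 14 mm wing, with about 7 N at the wrist.

**What was not perfect**
- **Press:** it was uneven along the stroke. It rose to about 11 N, with 10 N of drag and a tool tilt of about 0.3°.
- **Seating:** after I eased that press, force and picture suggested the collar was up to about 0.4 mm off the bar. This lasted through the middle of the stroke, until I lowered it again before the end.
- **Knob position:** my first estimate of the knob axis was about 2 mm off. That gave about 11 N of side load, which I trimmed out while turning.
- **Things round the stand:** I did not measure them again at the end. The stand-area views showed nothing moved and no unexpected contact force appeared.

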